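Load a paint cartridge into the dosing dock and clamp it home

ROBOT

A 7-joint arm with a two-finger parallel gripper is mounted at the origin on the work surface. World frame = base frame: x ahead of the robot, y to its left, z up, the work surface at z = 0. Lengths are in m, angles in rad, forces in N, time in s.
With the tool pointing down it reaches from about 0.4 to 0.85 m from the base axis. Payload 10.4 kg.
Tool frame: the origin (TCP) lies on the centre line of the jaws, within the pads' length; the fingertips stand 11 mm ahead of it and the grasp point (between the pads) lies 8 mm behind it (tip_reach is the distance from the TCP to the fingertips, in m); z points along the fingers, y is the line along which they close (so a half turn about z gives the same grasp; the last joint's range is limited). The gripper opens to 85 mm and grips with 20 to 120 N. Pads are 22 mm wide; open, the fingers measure 114 mm over their backs; the gripper's body (76 mm by 85 mm) begins 54 mm behind the grasp point. The pads swing forward as they close: fully open they stand 13 mm farther back than shut.
Start: joints at [-1.304, 0.332, -0.065, 1.46, 0.022, 1.35, -0.088], TCP at [0.179, 0.599, 0.214] pointing down, gripper open.
Joint ranges: [-2.6, 2.6], [-0.5, 2.12], [-1.47, 1.34], [0.16, 2.42], [-1.27, 4.41], [0.06, 2.06], [-2.6, 2.6]. Speed limits (rad/s): [2.22, 2.22, 2.79, 2.79, 3.14, 3.14, 3.14].

INTERFACE

Orientations are given as a unit quaternion [x, y, z, w].
In Python, from workcell import get_obs, camera, hand_in, tip_reach gives the robot as it stands. The module is installed in compiled form; this text tells all that it offers.
- The arm moves only by the tool move_arm, never from a script. Its argument "plan" is a list of rows, each an object with "delta_pos": the shift along the tool's x, y, z in m, a list of three; "turn": the turn, a rotation vector about the tool's x, y, z in rad, a list of three; "fingers": the closure, from 0 (fully open) to 1 (shut). A call has 1 to 12 rows; each row is the pose to reach, as a shift and turn from the pose commanded when the call began, along the tool's axes at that moment; what a row does not reach only later rows make up. A row lasts 1/8 s, in which the tool goes at most 62.5 mm and 10.7 degrees, less where a joint would pass 70% of its speed; a pose out of reach is approached as far as the arm can. A call with a gripper value outside its range is refused whole. The fingers move at their own pace and stop on an object; "force" is the grip in N (left out, the last holds). Time passes only in rows, so rows that repeat a pose let the fingers close. It gives the time, the measured TCP pose, the force, the opening and the grip force at its end, in the units of the state.
- get_obs(): the state, without advancing time (a new reading comes with each control period).
- camera(name): name is "scene" or "top"; returns a dict with "color" (480x640x3 uint8, red, green, blue), "range_z" (480x640 float32, m along the optical axis (not along the pixel's ray), 0 where there is no reading), "fx", "fy", "cx", "cy" (pixels), "R" (3x3) and "t" (3): a world point X has camera coordinates R X + t. Camera axes: x right, y down, z forward; pixel columns grow to the right and rows downward; lengths in m; the calibration is good to about 2 mm. A picture is of the moment at which its call begins.
- hand_in(): hands the job in; it is judged then, once.
The state is a dict: "clock": time; "joint_pos": joint angles; "joint_velocities": joint speeds; "tau": joint torques, N m; "position": TCP position; "ee_rot": TCP orientation; "ft_force": force on the tool from outside, world axes, zero at the start; "torque": the same for the moment, N m; "grip_width": opening from 0.0 (shut) to 1.0 (fully open); "grasp_force": force on a finger pad.
Only numpy, scipy, OpenCV 4.12 (cv2) and the standard library are available. Lean on these libraries where they do the work, as an engineer would, in place of code of your own. Each camera call takes 0.05 s, during which the arm holds its last target. There are 200 camera calls.

TASK

Load the teal paint cartridge: set it upright into the dock's pocket so that it rests on the seat, gently and without forcing it down by hand, and let go of it. Then swing the clamp over by its red handle and press down until the cartridge is driven fully home onto the pocket's floor, stopping as soon as it bottoms so that it is not crushed, and leave the clamp closed. Leave the spare cartridges and the jar alone.

Things in the scene. Friction and masses are not known exactly. Their poses are not given: they have to be found in the camera images.
- cartridge: The teal (blue-green) cartridge to load, a paint cartridge: upright box 40 (own x) x 30 (own y) x 80 mm tall with 3 mm rounded edges, a black band near the top and a pale blank label; 130 g nominal, the true mass varies by a third. Origin at the centre of its underside, z up. The same with either end of x forward.
- dock: The colour-dosing dock, fixed to the bench, yaw varies. Origin on the bench under the pocket's centre; z up, +x from pocket to clamp hinge (away from the robot), y along the hinge. Grey base plate 190 x 130 x 8 mm (x -75 to +115); aluminium block 80 x 84 mm in plan, top at z 50 mm, with the pocket. Two upright cheeks 34 x 8 mm at x 75, y +-57, up to z 138 mm, carry the hinge.
- pocket (a point): Centre of the pocket's mouth, level with the block's top (z 50 mm in the dock's frame), axes as the dock's. The pocket is a rectangular hole 42.5 (x) x 32.5 (y) mm, rim chamfered 3 mm, open upward, 30 mm deep to a rigid floor.
- seat_raised (a point): Centre of the seat's top as it stands at the start, 20 mm below the pocket's mouth: a black pad 26 x 18 mm that stands 10 mm above the pocket's floor. A cartridge set in by hand rests on it (underside at dock z 30, top at 110 mm). It yields only at about 18 N and never springs back. Fully home the underside is on the floor at z 20, top at 100 mm.
- clamp (a joint): Angle of the clamp in rad, about 2.0 when open (leaning back past upright), 0 when its arms are level (end stop). The hinge is stiff (0.32 N m): it stays where left. The foot meets a cartridge on the raised seat at about 0.15 to 0.28, and the cartridge bottoms at 0.02 to 0.14, as the foot screw is set; then nothing gives. Driving it home takes 12 to 18 N down on the handle.
- clamp_hinge (a point): Middle of the clamp's hinge axis: 75 mm in x and 125 mm up in the dock's frame; the axis is the dock's y. The clamp is a frame: two steel side arms at y +-47.5 mm, 14 mm deep, joined by a beam 75 mm from the hinge (over the cartridge when closed) and by the handle bar 145 mm from it.
- clamp_handle (a point): Middle of the clamp's red handle: a round bar 14 mm in diameter along the dock's y, 88 mm free between the side arms; push, hook or pinch it from above. At clamp angle a it is at x = 75 - 145 cos a, z = 125 + 145 sin a (mm, dock frame).
- foot: The clamp's round black rubber foot (20 mm ball) on a screw under the beam, 75 mm from the hinge; it presses on the cartridge, which is crushed above about 75 N (40 N at the handle). Origin at its lowest point (clamp level), nominally 31 mm below the arms' centre line; the screw is set up to 4 mm longer or shorter each time and does not move in use.
- spare_red: A red spare, a paint cartridge: upright box 40 (own x) x 30 (own y) x 80 mm tall with 3 mm rounded edges, a black band near the top and a pale blank label; 130 g nominal, the true mass varies by a third. Origin at the centre of its underside, z up. The same with either end of x forward. To be left alone.
- spare_yellow: A yellow spare, a paint cartridge: upright box 40 (own x) x 30 (own y) x 80 mm tall with 3 mm rounded edges, a black band near the top and a pale blank label; 130 g nominal, the true mass varies by a third. Origin at the centre of its underside, z up. The same with either end of x forward. To be left alone.
- paint_jar: A brown paint jar with a white lid, 68 mm in diameter, 85 mm high, 300 g, origin at the centre of its underside. To be left alone.
Things that resemble listed ones, but are neither listed nor needed, are in the scene too. There is more than one size of the cartridge; the one meant has the size given above. There is more than one size of the dock; the job needs the larger.

How it is judged:
On the way, in this order (a step that is already met when the one before it is completed fails the run):
1. the teal cartridge stands in the pocket on the raised seat, let go, with the clamp still open (horizontal distance between cartridge and pocket below 0.004 m and angle between cartridge's own z axis and vertical below 0.1 rad and angle between the x axis of cartridge and the x axis of dock, either way round below 0.12 rad and contact force between the fingers and cartridge below 0.1 N and z of cartridge in the frame of dock between 0.0245 and 0.034 m and value of joint clamp above 0.6 rad), for 0.2 s.
2. the closed clamp has driven the cartridge home (horizontal distance between cartridge and pocket below 0.004 m and angle between cartridge's own z axis and vertical below 0.1 rad and angle between the x axis of cartridge and the x axis of dock, either way round below 0.12 rad and z of cartridge in the frame of dock below 0.0215 m and value of joint clamp below 0.2 rad), for 0.2 s.
At the end, for the whole second after the job is handed in: The teal cartridge stands upright in the pocket (within 4 mm sideways, 0.1 rad of tilt, 0.12 rad of the dock's axes), its underside no more than 1.5 mm above the pocket floor, with the clamp closed over it (angle below 0.2 rad), released and at rest (all of step 2 and contact force between the fingers and cartridge below 0.1 N and linear speed of cartridge below 0.01 m/s and velocity of joint clamp below 0.05 rad/s); the robot touches nothing.
It fails at once if the cartridge is forced down by hand: pressed on the dock with more than 30 N, or pushed more than 5.5 mm down on the seat, while the robot touches it (contact force between any of the fingers, the arm and cartridge above 0.3 N and (contact force between cartridge and dock above 30 N or (z of cartridge in the frame of dock below 0.0245 m and horizontal distance between cartridge and pocket below 0.02 m))).
It fails at once if the clamp crushes the cartridge: its foot presses with more than 75 N (contact force between cartridge and foot above 75 N).
It fails at once if the red spare is shifted more than 20 mm or tipped (distance of spare_red from where it was at the start of the episode above 0.02 m or angle between spare_red's own z axis and vertical above 0.3 rad).
It fails at once if the yellow spare is shifted more than 20 mm or tipped (distance of spare_yellow from where it was at the start of the episode above 0.02 m or angle between spare_yellow's own z axis and vertical above 0.3 rad).
It fails at once if the jar is shifted more than 20 mm or tipped (distance of paint_jar from where it was at the start of the episode above 0.02 m or angle between paint_jar's own z axis and vertical above 0.3 rad).
It also fails if it takes over 72 s, if anything falls off the work surface, if the arm or the gripper's body presses on something with over 40 N, if the wrist force passes 120 N, or if a joint passes its speed limit or range.

## Working session

There is one attempt and no reset: what is moved stays moved. The work goes in short steps, Python scripts to look and compute and a tool call to move; the robot and the scene stay as the last step left them, time stands still between calls to the robot, and variables do not carry over. Pictures are saved under pics/ and viewed, at most 10 in all, crops included, and the job is handed in when it is done.

Besides the shell and the picture viewer there is one more tool, called after ">>>" by a JSON object that holds its "fn" and its "kwargs". move_arm: Moves the arm, as the interface text tells. Its arguments: {"type":"object","properties":{"plan":{"type":"array","items":{"type":"object","properties":{"delta_pos":{"type":"array","items":{"type":"number"}},"turn":{"type":"array","items":{"type":"number"}},"fingers":{"type":"number"}}}},"force":{"type":"number"}},"required":["plan"]}

```bash
mkdir -p pics; python3 - <<'E'
from workcell import *
import cv2, numpy as np
print(get_obs()); print(tip_reach if not callable(tip_reach) else tip_reach())
for n in("scene","top"):
    c=camera(n); cv2.imwrite(f"pics/{n}0.png",c["color"][:,:,::-1]); np.savez(n+"0.npz",**c)
    print(n,c["fx"],c["fy"],c["cx"],c["cy"],c["R"].round(3),c["t"],(c["range_z"]>0).mean())
E
```

```text
{'clock': 0.0, 'joint_pos': array([-1.30356035,  0.33288994, -0.06464289,  1.46094757,  0.02162385,
        1.34987629, -0.08849132]), 'joint_velocities': array([-0.00179349,  0.00134493, -0.00056921, -0.00167957, -0.00066608,
       -0.00041414,  0.0005385 ]), 'tau': array([-3.97880322e-04, -6.25423980e+01,  4.86392865e-02, -3.91626191e+01,
        1.59723521e-02,  9.49875772e-03, -4.92648269e-05]), 'position': array([0.1785561 , 0.59853957, 0.21270153]), 'ee_rot': array([ 1.44420619e-01,  9.89516133e-01, -7.11111205e-04, -4.97574609e-05]), 'ft_force': array([-0.85844509, -0.42284558, -0.4071624 ]), 'torque': array([-0.01319632, -0.02012762, -0.01293053]), 'grasp_force': 0.0, 'grip_width': 1.0003104867501351}
0.011
scene 534.5137963768154 534.5137963768154 326.28901052277155 238.86801348155558 [[ 0.315  0.949 -0.012]
 [ 0.773 -0.264 -0.578]
 [-0.551  0.173 -0.816]] [-0.18311501 -0.27694532  1.35076756] 0.9959505208333334
top 541.9872610274655 541.9872610274655 324.48739935466057 243.7678930640477 [[-0.017 -0.999 -0.03 ]
 [-0.998  0.019 -0.064]
 [ 0.064  0.028 -0.998]] [0.07079755 0.46270004 1.13285471] 0.9958561197916667
```

View pics/scene0.png

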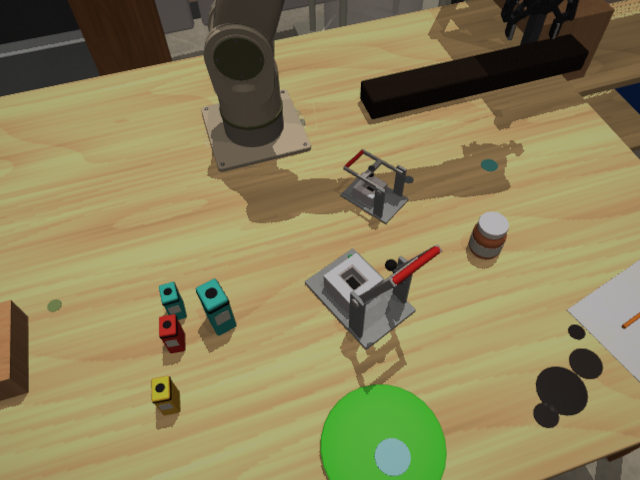

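View pics/top0.png

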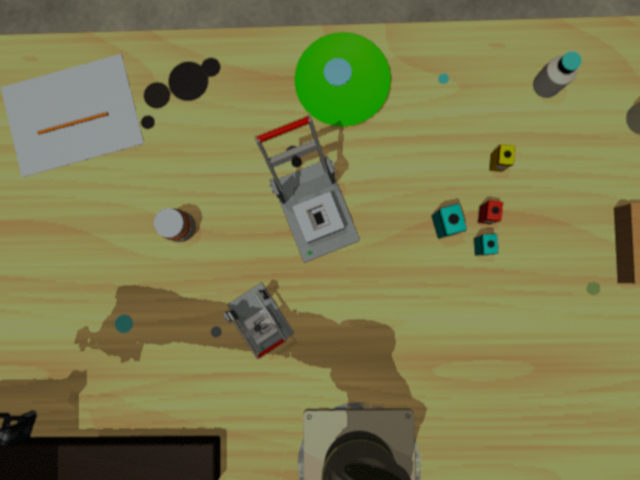

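The top view shows the small teal cartridge at about (486,243), just below the red spare at (490,211). The oversized teal one is at (450,220). The larger dock's block is at (319,217), with its clamp handle at (285,129). Next I'll measure these.

```bash
cat > h.py <<'E'
import numpy as np, cv2
from scipy.spatial.transform import Rotation as Rn
def cloud(c):
    z=c["range_z"].astype(float); v,u=np.mgrid[:480,:640]
    P=np.stack([(u-c["cx"])/c["fx"]*z,(v-c["cy"])/c["fy"]*z,z],-1)
    return (P-c["t"])@c["R"]
def hsv(c): return cv2.cvtColor(c["color"],cv2.COLOR_RGB2HSV)
def ray(c,u,v,h):
    d=np.array([(u-c["cx"])/c["fx"],(v-c["cy"])/c["fy"],1.])@c["R"]; o=-c["R"].T@c["t"]
    return o+d*(h-o[2])/d[2]
def rect(P):
    r=cv2.minAreaRect((P[:,:2]*1000).astype(np.float32)); return np.round(r[0],1),np.round(r[1],1),round(r[2],1)
E
python3 - <<'E'
from h import *
for n in("scene","top"):
    c=dict(np.load(n+"0.npz")); P=cloud(c); H=hsv(c); S=(H[...,1]>120)&(P[...,2]<.15)&(P[...,2]>.01)
    for name,lo,hi in(("teal",80,100),("red",0,5),("yel",22,32)):
        m=(S&(H[...,0]>=lo)&(H[...,0]<=hi)&(P[...,2]>.02)).astype(np.uint8)
        k,L,st,ce=cv2.connectedComponentsWithStats(cv2.morphologyEx(m,cv2.MORPH_CLOSE,np.ones((5,5))))
        for i in range(1,k):
            if st[i,4]<80: continue
            Q=P[L==i]; zt=np.percentile(Q[:,2],90)
            T=Q[Q[:,2]>zt-.006]
            print(n,name,ce[i].round(),st[i,4],"ztop",zt.round(4),rect(T))
    # red handle
    m=((H[...,0]<6)|(H[...,0]>174))&(H[...,1]>150)&(P[...,2]>.15)
    Q=P[m]
    if len(Q): print(n,"handle",len(Q),rect(Q),Q[:,2].max(), Q.mean(0))
    B=(np.abs(P[...,2]-.05)<.006)&(H[...,1]<60)
    k,L,st,ce=cv2.connectedComponentsWithStats(B.astype(np.uint8))
    for i in range(1,k):
        if st[i,4]>500: print(n,"block",ce[i],st[i],rect(P[L==i]),np.median(P[L==i][:,2]))
    # pocket hole: bright block contour & dark hole contour by colour
c=dict(np.load("top0.npz")); s=dict(np.load("scene0.npz"))
a=cv2.resize(c["color"][170:270,250:350],None,fx=4,fy=4,interpolation=cv2.INTER_CUBIC); b=cv2.resize(s["color"][240:340,305:405],None,fx=4,fy=4,interpolation=cv2.INTER_CUBIC)
cv2.imwrite("pics/dock.png",np.hstack([a,b])[:,:,::-1])
E
```

```text
scene teal [215. 304.] 916 ztop 0.1113 (array([ 744.5, -152. ]), array([543.1,  43. ]), 8.6)
scene teal [171. 298.] 456 ztop 0.081 (array([ 726.8, -209.6]), array([598.1,  32.7]), 11.8)
scene red [561.  48.] 121 ztop 0.0626 (array([504.2, 358.2]), array([  49.4, 1417.8]), 44.2)
scene red [171. 330.] 620 ztop 0.081 (array([ 760.9, -217.2]), array([536.4,  39.5]), 14.1)
scene yel [160. 388.] 343 ztop 0.0816 (array([ 817.2, -233.1]), array([444. ,  40.8]), 21.5)
scene handle 480 (array([806. ,  -2.6]), array([ 55. , 491.4]), 51.9) 0.9404653029171474 [0.65073197 0.11990255 0.26998442]
scene block [352.78018318 276.24562864] [ 324  253   59   51 1201] (array([516.6,  76.8]), array([82.3, 87. ]), 20.3) 0.04925676267454936
top teal [570.  61.] 300 ztop 0.1344 (array([ 594.9, -207.7]), array([ 32.5, 626.4]), 43.8)
top teal [449. 220.] 727 ztop 0.1124 (array([462.7, -85.6]), array([ 56. , 266.7]), 20.4)
top teal [487. 244.] 400 ztop 0.0822 (array([ 432.7, -124.9]), array([ 39.4, 318.3]), 8.4)
top red [491. 211.] 397 ztop 0.0824 (array([ 467.8, -129.4]), array([ 41.2, 351.7]), 19.4)
top red [2
[... 330 characters left out ...]
6.8)
top yel [503. 156.] 489 ztop 0.0821 (array([ 509.8, -154.6]), array([ 44.7, 437.4]), 38.9)
top yel [112. 441.] 100 ztop 0.056 (array([ 65.2, 498.8]), array([66.1,  5.8]), 89.3)
top yel [ 57. 444.] 239 ztop 0.0609 (array([206.7, 334.2]), array([ 45.1, 709.6]), 27.4)
top yel [ 18. 463.] 407 ztop 0.0613 (array([181.9, 371.7]), array([ 79.4, 796.8]), 25.6)
top yel [ 51. 467.] 92 ztop 0.062 (array([ 21.4, 618.4]), array([24.4, 24. ]), 82.1)
top handle 299 (array([414.2, 305.9]), array([276.1, 619.9]), 24.8) 1.1616934090706121 [0.63773969 0.12299028 0.27216335]
top block [317.93354684 216.39791833] [ 292  192   52   50 1249] (array([519. ,  74.1]), array([80.3, 83.9]), 20.5) 0.049573354216063
```

View pics/dock.png

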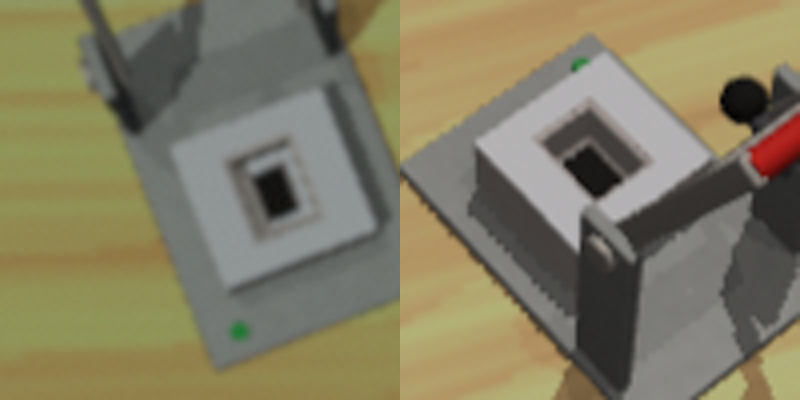

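The dock crop shows the pocket centred in the larger dock's block, at crop position (274,188), with the hinge on the far side and the clamp open. I'll drop the depth outliers and refine the poses.

```bash
cat >> h.py <<'E'
def topface(c,win,z,tol=.004,mask=None):
    u0,u1,v0,v1=win; P=cloud(c)[v0:v1,u0:u1]; B=np.abs(P[...,2]-z)<tol
    if mask is not None: B&=mask[v0:v1,u0:u1]
    k,L,st,ce=cv2.connectedComponentsWithStats(B.astype(np.uint8),connectivity=4)
    i=1+np.argmax(st[1:,4]); ys,xs=np.nonzero(L==i)
    pts=np.array([ray(c,x+u0+a,y+v0+b,z)[:2] for x,y in zip(xs,ys) for a in(-.5,.5) for b in(-.5,.5)])
    return rect(pts)
E
python3 - <<'E'
from h import *
for n,W in(("top",dict(teal=(470,505,229,262),red=(475,508,194,228),yel=(490,522,140,172),big=(428,472,198,242),block=(285,350,185,255))),
           ("scene",dict(teal=(155,187,275,325),red=(155,190,308,360),yel=(145,185,370,420),big=(190,240,275,340),block=(315,400,245,320)))):
    c=dict(np.load(n+"0.npz"))
    for k,w in W.items(): print(n,k,topface(c,w,dict(big=.11,block=.05).get(k,.08)))
    P=cloud(c);H=hsv(c)
    m=((H[...,0]<6)|(H[...,0]>174))&(H[...,1]>150)&(P[...,2]>.2)&(P[...,2]<.3)&(P[...,0]>.5); Q=P[m]
    print("handle",rect(Q),np.median(Q,0))
    # jar/lid
for n,w in(("top",(300,345,200,235)),):
    c=dict(np.load(n+"0.npz")); P=cloud(c)
    Q=P[195:240,290:350].reshape(-1,3)
E
```

```text
top teal (array([ 454. , -267.6]), array([33.5, 39.8]), 88.9)
top red (array([ 521. , -278.7]), array([32.9, 42.5]), 82.3)
top yel (array([ 632.8, -307.1]), array([31.7, 42.5]), 87.7)
top big (array([ 501.9, -189.9]), array([57.2, 43.5]), 14.0)
top block (array([518.7,  74. ]), array([82.9, 86.5]), 20.6)
handle (array([643.2, 121.4]), array([10. , 92.4]), 20.2) [0.64338145 0.1211432  0.26289799]
scene teal (array([ 454.3, -265.3]), array([43.7, 32.1]), 1.2)
scene red (array([ 521.2, -276.5]), array([31.5, 42.7]), 81.9)
scene yel (array([ 632.9, -304.6]), array([30.8, 42. ]), 83.5)
scene big (array([ 502.7, -187.8]), array([59.3, 43.5]), 13.7)
scene block (array([517.8,  75.9]), array([84.3, 88.7]), 20.0)
handle (array([645.1, 123.9]), array([13. , 94.9]), 21.2) [0.64627044 0.12263552 0.26210634]
```

```bash
cat >> h.py <<'E'
def Rpsi(deg):
    p=np.radians(deg); y=np.array([np.cos(p),np.sin(p),0]); z=np.array([0,0,-1.]); return np.stack([np.cross(y,z),y,z],1)
def rows(targets):
    from workcell import get_obs
    o=get_obs(); R0=Rn.from_quat(o["ee_rot"]).as_matrix(); p0=o["position"]
    print("t",round(o["clock"],2),"pos",p0.round(4),"psi",np.degrees(np.arctan2(R0[1,1],R0[0,1])).round(2),"F",o["ft_force"].round(2),"w",round(o["grip_width"],3),"gf",round(o["grasp_force"],1))
    for x,y,z,psi in targets:
        print(np.round(R0.T@(np.array([x,y,z])-p0),4).tolist(), Rn.from_matrix(R0.T@Rpsi(psi)).as_rotvec().round(4).tolist())
E
python3 - <<'E'
from h import *
rows([(.24,.56,.33,75),(.40,.42,.33,80),(.52,.10,.33,90),(.454,-.2665,.30,90),(.454,-.2665,.17,90)])
E
```

```text
t 0.1 pos [0.1785 0.5986 0.2128] psi 73.4 F [-0.64 -0.06 -1.  ] w 0.999 gf 0.0
[-0.07, -0.0196, -0.1172] [-0.0013, 0.0001, -0.028]
[-0.2633, -0.108, -0.117] [-0.0013, 0.0, -0.1153]
[-0.4697, -0.3804, -0.1167] [-0.0013, -0.0001, -0.2898]
[-0.5112, -0.7504, -0.0862] [-0.0013, -0.0001, -0.2898]
[-0.5112, -0.7502, 0.0438] [-0.0013, -0.0001, -0.2898]
```

>>> {"fn": "move_arm", "kwargs": {"plan": [{"delta_pos": [-0.07, -0.02, -0.117], "turn": [0, 0, -0.03], "fingers": 0}, {"delta_pos": [-0.07, -0.02, -0.117], "turn": [0, 0, -0.03], "fingers": 0}, {"delta_pos": [-0.263, -0.108, -0.117], "turn": [0, 0, -0.115], "fingers": 0}, {"delta_pos": [-0.263, -0.108, -0.117], "turn": [0, 0, -0.115], "fingers": 0}, {"delta_pos": [-0.263, -0.108, -0.117], "turn": [0, 0, -0.115], "fingers": 0}, {"delta_pos": [-0.263, -0.108, -0.117], "turn": [0, 0, -0.115], "fingers": 0}, {"delta_pos": [-0.47, -0.38, -0.117], "turn": [0, 0, -0.29], "fingers": 0}, {"delta_pos": [-0.47, -0.38, -0.117], "turn": [0, 0, -0.29], "fingers": 0}, {"delta_pos": [-0.47, -0.38, -0.117], "turn": [0, 0, -0.29], "fingers": 0}, {"delta_pos": [-0.47, -0.38, -0.117], "turn": [0, 0, -0.29], "fingers": 0}, {"delta_pos": [-0.47, -0.38, -0.117], "turn": [0, 0, -0.29], "fingers": 0}, {"delta_pos": [-0.47, -0.38, -0.117], "turn": [0, 0, -0.29], "fingers": 0}]}}

```text
clock: 1.6
position: [0.5211, 0.0963, 0.3305]
ee_rot: [0.002, 1.0, -0.0, 0.0]
ft_force: [0.6, 1.2, -0.5]
grip_width: 1.001
grasp_force: 0.0
```

```bash
python3 -c "
from h import *
rows([(.454,-.2665,.28,90),(.454,-.2665,.17,90)])"
```

```text
t 1.6 pos [0.5211 0.0963 0.3305] psi 89.74 F [ 0.55  1.15 -0.46] w 1.001 gf 0.0
[0.0655, -0.3631, 0.0507] [-0.0006, 0.0001, -0.0045]
[0.0655, -0.363, 0.1607] [-0.0006, 0.0001, -0.0045]
```

>>> {"fn": "move_arm", "kwargs": {"plan": [{"delta_pos": [0.0655, -0.363, 0.05], "turn": [0, 0, -0.0045], "fingers": 0}, {"delta_pos": [0.0655, -0.363, 0.05], "turn": [0, 0, -0.0045], "fingers": 0}, {"delta_pos": [0.0655, -0.363, 0.05], "turn": [0, 0, -0.0045], "fingers": 0}, {"delta_pos": [0.0655, -0.363, 0.05], "turn": [0, 0, -0.0045], "fingers": 0}, {"delta_pos": [0.0655, -0.363, 0.05], "turn": [0, 0, -0.0045], "fingers": 0}, {"delta_pos": [0.0655, -0.363, 0.05], "turn": [0, 0, -0.0045], "fingers": 0}, {"delta_pos": [0.0655, -0.363, 0.05], "turn": [0, 0, -0.0045], "fingers": 0}, {"delta_pos": [0.0655, -0.363, 0.1607], "turn": [0, 0, -0.0045], "fingers": 0}, {"delta_pos": [0.0655, -0.363, 0.1607], "turn": [0, 0, -0.0045], "fingers": 0}, {"delta_pos": [0.0655, -0.363, 0.1607], "turn": [0, 0, -0.0045], "fingers": 0}]}}

```text
clock: 2.85
position: [0.4532, -0.2608, 0.1671]
ee_rot: [-0.003, 1.0, 0.001, -0.003]
ft_force: [-0.5, 0.9, 1.8]
grip_width: 1.002
grasp_force: 0.0
```

```bash
python3 -c "
from h import *
rows([(.454,-.2665,.10,90),(.454,-.2665,.06,90)])"
```

```text
t 2.85 pos [ 0.4532 -0.2608  0.1671] psi 90.32 F [-0.46  0.89  1.77] w 1.002 gf 0.0
[-0.0012, -0.0058, 0.0671] [0.0019, -0.0061, 0.0056]
[-0.0014, -0.0059, 0.1071] [0.0019, -0.0061, 0.0056]
```

>>> {"fn": "move_arm", "kwargs": {"plan": [{"delta_pos": [0, 0, 0], "turn": [0, 0, 0], "fingers": 0}, {"delta_pos": [0, 0, 0], "turn": [0, 0, 0], "fingers": 0}]}}

```text
clock: 3.1
position: [0.4562, -0.2629, 0.1719]
ee_rot: [-0.003, 1.0, -0.0, 0.002]
ft_force: [0.2, 0.4, 0.3]
grip_width: 1.0
grasp_force: 0.0
```

```bash
python3 -c "
from h import *
rows([(.454,-.2665,.10,90),(.454,-.2665,.06,90)])"
```

```text
t 3.1 pos [ 0.4562 -0.2629  0.1719] psi 90.29 F [0.2  0.41 0.29] w 1.0 gf 0.0
[0.0025, -0.0036, 0.0719] [-0.0007, 0.0032, 0.005]
[0.0026, -0.0035, 0.1119] [-0.0007, 0.0032, 0.005]
```

>>> {"fn": "move_arm", "kwargs": {"plan": [{"delta_pos": [0.0025, -0.0035, 0.03], "turn": [0, 0, 0.005], "fingers": 0}, {"delta_pos": [0.0025, -0.0035, 0.06], "turn": [0, 0, 0.005], "fingers": 0}, {"delta_pos": [0.0025, -0.0035, 0.085], "turn": [0, 0, 0.005], "fingers": 0}, {"delta_pos": [0.0025, -0.0035, 0.105], "turn": [0, 0, 0.005], "fingers": 0}, {"delta_pos": [0.0025, -0.0035, 0.112], "turn": [0, 0, 0.005], "fingers": 0}, {"delta_pos": [0.0025, -0.0035, 0.112], "turn": [0, 0, 0.005], "fingers": 0}]}}

```text
clock: 3.85
position: [0.453, -0.2662, 0.0585]
ee_rot: [0.0, 1.0, -0.0, 0.0]
ft_force: [-0.3, 0.0, -0.1]
grip_width: 0.999
grasp_force: 0.0
```

```bash
python3 -c "
from h import *
rows([(.454,-.2665,.06,90)])
from workcell import camera
c=camera('scene'); cv2.imwrite('pics/s1.png',cv2.resize(c['color'][230:370,110:270],None,fx=4,fy=4)[:,:,::-1])"
```

```text
t 3.85 pos [ 0.453  -0.2662  0.0585] psi 89.99 F [-0.29  0.01 -0.14] w 0.999 gf 0.0
[-0.001, -0.0003, -0.0015] [-0.0002, 0.0008, -0.0002]
```

View pics/s1.png

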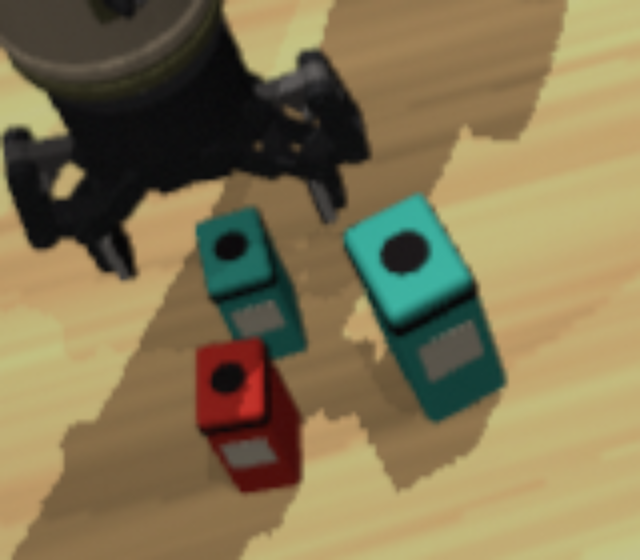

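The crop shows the open fingertips at about (115,265) and (330,210), on either side of the teal cartridge at (232,245). They look slightly toward the robot from it, so I'll check numerically.

```bash
python3 -c "
from h import *
from workcell import camera
c=camera('scene');P=cloud(c)
for u,v in((120,265),(330,205)):
    x,y=110+u/4,230+v/4; print([ray(c,x,y,h).round(4).tolist() for h in(.06,.07)], P[int(y)-2:int(y)+3,int(x)-1:int(x)+2].reshape(-1,3).round(3).tolist()[::3])
print(topface(c,(155,187,275,325),.08))
t=camera('top');print(topface(t,(470,505,229,262),.08))
"
```

```text
[[0.434, -0.3202, 0.06], [0.4406, -0.3181, 0.07]] [[0.464, -0.31, 0.113], [0.463, -0.311, 0.109], [0.463, -0.312, 0.106], [0.464, -0.313, 0.103], [0.461, -0.315, 0.096]]
[[0.4333, -0.2204, 0.06], [0.4399, -0.2194, 0.07]] [[0.464, -0.217, 0.115], [0.463, -0.217, 0.111], [0.464, -0.218, 0.108], [0.463, -0.219, 0.103], [0.463, -0.22, 0.1]]
(array([ 454.9, -265.4]), array([45. , 31.7]), 1.2)
(array([ 438.2, -264.2]), array([23.6,  7.9]), 88.9)
```

```bash
python3 -c "
from h import *
from workcell import camera
c=camera('scene');P=cloud(c)
for y0 in(-.313,-.218):
    m=(abs(P[...,1]-y0)<.012)&(P[...,0]>.435)&(P[...,0]<.475)&(P[...,2]>.02)&(P[...,2]<.2)
    Q=P[m]; vv,uu=np.nonzero(m); i=np.argsort(Q[:,2])[:8]; print(Q[i].round(3).tolist(), uu[i],vv[i], c['color'][vv[i],uu[i]].tolist())
"
```

```text
[[0.445, -0.308, 0.087], [0.449, -0.308, 0.091], [0.461, -0.309, 0.092], [0.455, -0.308, 0.092], [0.446, -0.308, 0.093], [0.442, -0.308, 0.094], [0.444, -0.308, 0.094], [0.457, -0.317, 0.094]] [143 143 143 143 142 142 142 138] [292 293 298 295 291 289 290 297] [[127, 104, 70], [127, 104, 70], [71, 57, 38], [96, 77, 51], [70, 55, 37], [126, 102, 69], [108, 87, 58], [72, 65, 58]]
[[0.462, -0.22, 0.091], [0.461, -0.216, 0.091], [0.461, -0.219, 0.094], [0.462, -0.217, 0.094], [0.464, -0.221, 0.095], [0.462, -0.221, 0.096], [0.463, -0.222, 0.098], [0.459, -0.214, 0.099]] [192 194 192 193 191 191 190 194] [285 284 284 284 285 284 284 281] [[85, 76, 62], [102, 86, 64], [67, 65, 63], [74, 68, 63], [53, 49, 44], [56, 54, 52], [55, 47, 37], [13, 13, 15]]
```

>>> {"fn": "move_arm", "kwargs": {"plan": [{"delta_pos": [0, 0, 0], "turn": [0, 0, 0], "fingers": 0.35}, {"delta_pos": [0, 0, 0], "turn": [0, 0, 0], "fingers": 0.35}, {"delta_pos": [0, 0, 0], "turn": [0, 0, 0], "fingers": 0.35}, {"delta_pos": [0, 0, 0], "turn": [0, 0, 0], "fingers": 0.35}]}}

```text
clock: 4.55
position: [0.4525, -0.266, 0.0578]
ee_rot: [0.0, 1.0, 0.0, -0.0]
ft_force: [-0.6, -0.2, 0.0]
grip_width: 0.649
grasp_force: 0.0
```

```bash
python3 -c "
from h import *
from workcell import camera
rows([(.454,-.2665,.06,90)])
c=camera('scene');P=cloud(c)
for a,b in((-.33,-.285),(-.248,-.20)):
    m=(P[...,1]>a)&(P[...,1]<b)&(P[...,0]>.435)&(P[...,0]<.468)&(P[...,2]>.02)&(P[...,2]<.2)&(hsv(c)[...,1]<70)
    Q=P[m]; vv,uu=np.nonzero(m); i=np.argsort(Q[:,2])[:6]; print(Q[i].round(3).tolist(), uu[i],vv[i])
cv2.imwrite('pics/s2.png',cv2.resize(c['color'][230:370,110:270],None,fx=4,fy=4)[:,:,::-1])
"
```

```text
t 4.55 pos [ 0.4525 -0.266   0.0578] psi 89.98 F [-0.56 -0.18  0.01] w 0.649 gf 0.0
[-0.0015, -0.0005, -0.0022] [0.0001, -0.0, -0.0003]
[[0.461, -0.299, 0.084], [0.463, -0.296, 0.086], [0.462, -0.294, 0.086], [0.457, -0.303, 0.087], [0.462, -0.296, 0.087], [0.458, -0.304, 0.088]] [150 151 152 147 151 146] [299 299 298 297 298 297]
[[0.461, -0.233, 0.083], [0.461, -0.234, 0.083], [0.462, -0.232, 0.087], [0.458, -0.229, 0.087], [0.462, -0.233, 0.088], [0.463, -0.235, 0.088]] [186 185 186 187 185 184] [289 289 288 286 288 289]
```

View pics/s2.png

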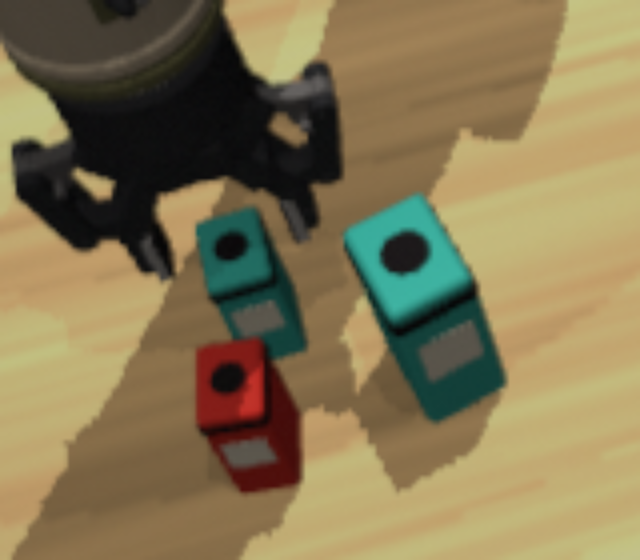

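The fingertips measure about 0.083 m high, just at cartridge-top level. The reported TCP would put them about 30 mm lower, so I'll trust the vision and lower a further 26 mm with the fingers part-closed.

>>> {"fn": "move_arm", "kwargs": {"plan": [{"delta_pos": [-0.0015, 0, 0.008], "turn": [0, 0, 0], "fingers": 0.35}, {"delta_pos": [-0.0015, 0, 0.016], "turn": [0, 0, 0], "fingers": 0.35}, {"delta_pos": [-0.0015, 0, 0.022], "turn": [0, 0, 0], "fingers": 0.35}, {"delta_pos": [-0.0015, 0, 0.026], "turn": [0, 0, 0], "fingers": 0.35}, {"delta_pos": [-0.0015, 0, 0.026], "turn": [0, 0, 0], "fingers": 0.35}]}}

```text
clock: 5.22
position: [0.4538, -0.266, 0.0314]
ee_rot: [0.0, 1.0, 0.0, -0.0]
ft_force: [0.3, -0.9, 0.2]
grip_width: 0.647
grasp_force: 0.0
```

```bash
python3 -c "
from h import *
from workcell import camera
rows([(.454,-.2665,.034,90)])
c=camera('scene');P=cloud(c)
for a,b in((-.33,-.285),(-.248,-.20)):
    m=(P[...,1]>a)&(P[...,1]<b)&(P[...,0]>.435)&(P[...,0]<.468)&(P[...,2]>.02)&(P[...,2]<.2)&(hsv(c)[...,1]<70)
    Q=P[m]; vv,uu=np.nonzero(m); i=np.argsort(Q[:,2])[:6]; print(Q[i].round(3).tolist(), uu[i],vv[i])
print(topface(c,(155,187,275,325),.08))
cv2.imwrite('pics/s3.png',cv2.resize(c['color'][230:370,110:270],None,fx=4,fy=4)[:,:,::-1])
"
```

```text
t 5.22 pos [ 0.4538 -0.266   0.0314] psi 89.98 F [ 0.26 -0.91  0.21] w 0.647 gf 0.0
[-0.0002, -0.0005, -0.0026] [0.0002, -0.0006, -0.0004]
[[0.462, -0.297, 0.057], [0.464, -0.295, 0.058], [0.464, -0.298, 0.06], [0.458, -0.301, 0.061], [0.463, -0.294, 0.061], [0.459, -0.302, 0.062]] [155 156 154 152 156 151] [306 306 306 304 305 304]
[[0.462, -0.233, 0.055], [0.462, -0.235, 0.056], [0.462, -0.233, 0.058], [0.463, -0.237, 0.058], [0.463, -0.234, 0.061], [0.462, -0.232, 0.061]] [189 188 189 187 188 189] [297 297 296 297 296 295]
(array([ 454.2, -265.5]), array([43.1, 32.1]), 0.2)
```

View pics/s3.png

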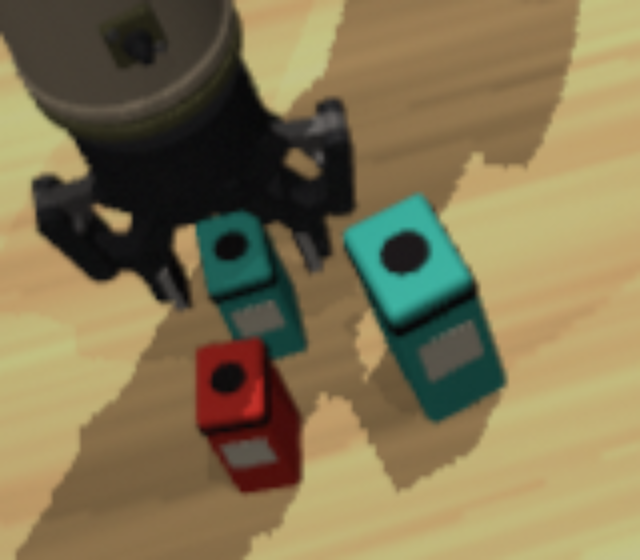

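The fingers now straddle the teal cartridge with their tips at about z 0.055, at crop (180,300) and (315,265). I'll close and lift slightly.

>>> {"fn": "move_arm", "kwargs": {"force": 40, "plan": [{"delta_pos": [0, 0, 0], "turn": [0, 0, 0], "fingers": 0.9}, {"delta_pos": [0, 0, 0], "turn": [0, 0, 0], "fingers": 0.9}, {"delta_pos": [0, 0, 0], "turn": [0, 0, 0], "fingers": 0.9}, {"delta_pos": [0, 0, 0], "turn": [0, 0, 0], "fingers": 0.9}, {"delta_pos": [0, 0, 0], "turn": [0, 0, 0], "fingers": 0.9}, {"delta_pos": [0, 0, 0], "turn": [0, 0, 0], "fingers": 0.9}]}}

```text
clock: 6.02
position: [0.4542, -0.2661, 0.032]
ee_rot: [0.0, 1.0, -0.0, 0.0]
ft_force: [-0.1, -1.1, 4.4]
grip_width: 0.341
grasp_force: 45.2
```

```bash
python3 -c "
from h import *
rows([(.454,-.266,.231,90),(.45,-.12,.231,95),(.518,.075,.231,110.4)])
"
```

```text
t 6.03 pos [ 0.4542 -0.2661  0.032 ] psi 89.99 F [-0.15 -1.14  4.4 ] w 0.341 gf 45.2
[0.0001, 0.0001, -0.199] [-0.0, 0.0004, -0.0003]
[0.0042, 0.1461, -0.199] [-0.0, 0.0004, -0.0875]
[-0.0638, 0.3411, -0.199] [-0.0001, 0.0004, -0.3563]
```

>>> {"fn": "move_arm", "kwargs": {"plan": [{"delta_pos": [0, 0, -0.03], "turn": [0, 0, 0], "fingers": 0.9}, {"delta_pos": [0, 0, -0.08], "turn": [0, 0, 0], "fingers": 0.9}, {"delta_pos": [0, 0, -0.14], "turn": [0, 0, 0], "fingers": 0.9}, {"delta_pos": [0, 0, -0.199], "turn": [0, 0, 0], "fingers": 0.9}, {"delta_pos": [-0.005, 0.05, -0.199], "turn": [0, 0, -0.05], "fingers": 0.9}, {"delta_pos": [-0.015, 0.1, -0.199], "turn": [0, 0, -0.1], "fingers": 0.9}, {"delta_pos": [-0.025, 0.15, -0.199], "turn": [0, 0, -0.15], "fingers": 0.9}, {"delta_pos": [-0.035, 0.2, -0.199], "turn": [0, 0, -0.2], "fingers": 0.9}, {"delta_pos": [-0.045, 0.25, -0.199], "turn": [0, 0, -0.25], "fingers": 0.9}, {"delta_pos": [-0.055, 0.3, -0.199], "turn": [0, 0, -0.3], "fingers": 0.9}, {"delta_pos": [-0.064, 0.341, -0.199], "turn": [0, 0, -0.356], "fingers": 0.9}, {"delta_pos": [-0.064, 0.341, -0.199], "turn": [0, 0, -0.356], "fingers": 0.9}]}}

```text
clock: 7.52
position: [0.5181, 0.0787, 0.23]
ee_rot: [-0.18, 0.984, 0.0, -0.001]
ft_force: [-0.4, -0.3, -0.8]
grip_width: 0.344
grasp_force: 44.4
```

>>> {"fn": "move_arm", "kwargs": {"plan": [{"delta_pos": [0, 0, 0], "turn": [0, 0, 0], "fingers": 0.9}, {"delta_pos": [0, 0, 0], "turn": [0, 0, 0], "fingers": 0.9}]}}

```text
clock: 7.78
position: [0.5182, 0.0736, 0.2308]
ee_rot: [-0.176, 0.984, -0.0, -0.0]
ft_force: [-0.4, -0.9, -1.2]
grip_width: 0.343
grasp_force: 44.4
```

```bash
python3 -c "
from h import *
from workcell import camera
rows([(.5183,.075,.16,110.4)])
for n in('scene','top'):
    c=camera(n);P=cloud(c);H=hsv(c)
    m=(H[...,0]>=78)&(H[...,0]<=100)&(H[...,1]>100)&(abs(P[...,0]-.518)<.06)&(abs(P[...,1]-.075)<.06)&(P[...,2]>.1)
    v,u=np.nonzero(m); print(n,m.sum(), u.min() if m.any() else 0,u.max() if m.any() else 0, rect(P[m]) if m.any() else 0, P[m][:,2].min() if m.any() else 0)
    if n=='scene': cv2.imwrite('pics/s4.png',cv2.resize(c['color'][150:330,270:450],None,fx=3,fy=3)[:,:,::-1])
"
```

```text
t 7.78 pos [0.5182 0.0736 0.2308] psi 110.25 F [-0.37 -0.93 -1.19] w 0.343 gf 44.4
[-0.0006, 0.0013, 0.0708] [-0.0002, -0.0001, -0.0026]
scene 603 342 369 (array([521.4,  74.3]), array([36.1, 34.6]), 11.1) 0.20129151975155343
top 0 0 0 0 0
```

View pics/s4.png

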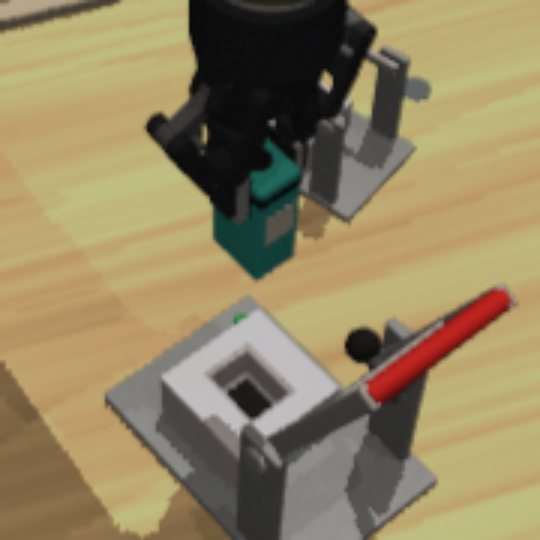

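The cartridge hangs upright and aligned with the dock, its lower corner at crop (258,277) and the pocket mouth at (250,380). I'll lower it to just above the mouth.

>>> {"fn": "move_arm", "kwargs": {"plan": [{"delta_pos": [-0.0005, 0.0013, 0.03], "turn": [0, 0, -0.0026], "fingers": 0.9}, {"delta_pos": [-0.0005, 0.0013, 0.06], "turn": [0, 0, -0.0026], "fingers": 0.9}, {"delta_pos": [-0.0005, 0.0013, 0.09], "turn": [0, 0, -0.0026], "fingers": 0.9}, {"delta_pos": [-0.0005, 0.0013, 0.12], "turn": [0, 0, -0.0026], "fingers": 0.9}, {"delta_pos": [-0.0005, 0.0013, 0.14], "turn": [0, 0, -0.0026], "fingers": 0.9}, {"delta_pos": [-0.0005, 0.0013, 0.14], "turn": [0, 0, -0.0026], "fingers": 0.9}, {"delta_pos": [-0.0005, 0.0013, 0.14], "turn": [0, 0, -0.0026], "fingers": 0.9}]}}

```text
clock: 8.75
position: [0.5187, 0.0761, 0.0918]
ee_rot: [-0.178, 0.984, 0.0, 0.001]
ft_force: [-0.9, 0.0, -0.9]
grip_width: 0.343
grasp_force: 44.4
```

```bash
python3 -c "
from h import *
from workcell import camera
rows([(.5183,.075,.0765,110.4),(.5183,.075,.0615,110.4)])
c=camera('scene')
cv2.imwrite('pics/s5.png',cv2.resize(c['color'][225:315,300:420],None,fx=6,fy=6,interpolation=cv2.INTER_CUBIC)[:,:,::-1])
"
```

```text
t 8.75 pos [0.5187 0.0761 0.0918] psi 110.49 F [-0.85  0.   -0.89] w 0.343 gf 44.4
[0.0008, -0.0009, 0.0153] [-0.0, 0.0013, 0.0017]
[0.0008, -0.0009, 0.0303] [-0.0, 0.0013, 0.0017]
```

View pics/s5.png

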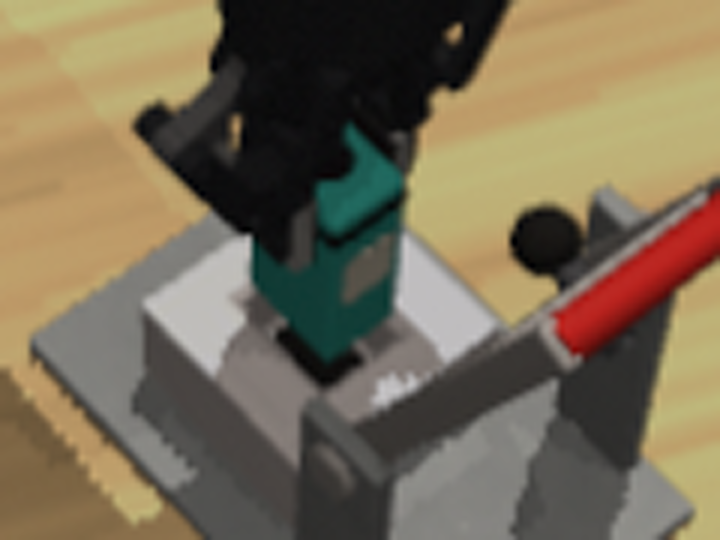

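The cartridge is centred over the pocket, its lower corner at crop (325,360) just above the mouth. I'll lower it gently into the mouth and watch the force.

>>> {"fn": "move_arm", "kwargs": {"plan": [{"delta_pos": [0.0005, -0.0008, 0.004], "turn": [0, 0, 0], "fingers": 0.9}, {"delta_pos": [0.0005, -0.0008, 0.007], "turn": [0, 0, 0], "fingers": 0.9}, {"delta_pos": [0.0005, -0.0008, 0.01], "turn": [0, 0, 0], "fingers": 0.9}, {"delta_pos": [0.0005, -0.0008, 0.013], "turn": [0, 0, 0], "fingers": 0.9}, {"delta_pos": [0.0005, -0.0008, 0.013], "turn": [0, 0, 0], "fingers": 0.9}]}}

```text
clock: 9.43
position: [0.5178, 0.0755, 0.0775]
ee_rot: [-0.178, 0.984, 0.0, -0.0]
ft_force: [-0.3, 0.5, -1.4]
grip_width: 0.346
grasp_force: 44.4
```

>>> {"fn": "move_arm", "kwargs": {"plan": [{"delta_pos": [0, 0, 0.002], "turn": [0, 0, 0], "fingers": 0.9}, {"delta_pos": [0, 0, 0.004], "turn": [0, 0, 0], "fingers": 0.9}, {"delta_pos": [0, 0, 0.004], "turn": [0, 0, 0], "fingers": 0.9}]}}

```text
clock: 9.8
position: [0.5178, 0.0754, 0.0736]
ee_rot: [-0.178, 0.984, 0.0, -0.0]
ft_force: [0.5, -1.0, -1.5]
grip_width: 0.347
grasp_force: 44.4
```

>>> {"fn": "move_arm", "kwargs": {"plan": [{"delta_pos": [0, 0, 0.002], "turn": [0, 0, 0], "fingers": 0.9}, {"delta_pos": [0, 0, 0.004], "turn": [0, 0, 0], "fingers": 0.9}, {"delta_pos": [0, 0, 0.006], "turn": [0, 0, 0], "fingers": 0.9}, {"delta_pos": [0, 0, 0.008], "turn": [0, 0, 0], "fingers": 0.9}, {"delta_pos": [0, 0, 0.008], "turn": [0, 0, 0], "fingers": 0.9}]}}

```text
clock: 10.42
position: [0.5178, 0.0754, 0.0656]
ee_rot: [-0.178, 0.984, -0.0, -0.0]
ft_force: [0.6, 0.1, -0.8]
grip_width: 0.345
grasp_force: 44.4
```

>>> {"fn": "move_arm", "kwargs": {"plan": [{"delta_pos": [0, 0, 0.001], "turn": [0, 0, 0], "fingers": 0.9}, {"delta_pos": [0, 0, 0.002], "turn": [0, 0, 0], "fingers": 0.9}, {"delta_pos": [0, 0, 0.002], "turn": [0, 0, 0], "fingers": 0.9}]}}

```text
clock: 10.8
position: [0.5179, 0.0754, 0.0637]
ee_rot: [-0.178, 0.984, 0.0, -0.0]
ft_force: [-0.4, -0.0, -2.1]
grip_width: 0.345
grasp_force: 44.4
```

>>> {"fn": "move_arm", "kwargs": {"plan": [{"delta_pos": [0, 0, 0.0007], "turn": [0, 0, 0], "fingers": 0.9}, {"delta_pos": [0, 0, 0.0013], "turn": [0, 0, 0], "fingers": 0.9}, {"delta_pos": [0, 0, 0.0013], "turn": [0, 0, 0], "fingers": 0.9}]}}

```text
clock: 11.18
position: [0.5179, 0.0754, 0.0624]
ee_rot: [-0.178, 0.984, 0.0, -0.0]
ft_force: [-0.7, -0.1, -1.9]
grip_width: 0.345
grasp_force: 44.4
```

>>> {"fn": "move_arm", "kwargs": {"plan": [{"delta_pos": [0, 0, 0.0006], "turn": [0, 0, 0], "fingers": 0.9}, {"delta_pos": [0, 0, 0.0006], "turn": [0, 0, 0], "fingers": 0.6}, {"delta_pos": [0, 0, 0.0006], "turn": [0, 0, 0], "fingers": 0.4}, {"delta_pos": [0, 0, 0.0006], "turn": [0, 0, 0], "fingers": 0.3}, {"delta_pos": [0, 0, 0.0006], "turn": [0, 0, 0], "fingers": 0.3}, {"delta_pos": [0, 0, 0.0006], "turn": [0, 0, 0], "fingers": 0.3}]}}

```text
clock: 11.92
position: [0.5179, 0.0755, 0.0619]
ee_rot: [-0.178, 0.984, 0.0, 0.0]
ft_force: [0.2, -1.3, 0.2]
grip_width: 0.706
grasp_force: 0.0
```

```bash
python3 -c "
from h import *
from workcell import camera
rows([(.5183,.075,.2,110.4)])
c=camera('scene');P=cloud(c);H=hsv(c)
m=(H[...,0]>=78)&(H[...,0]<=100)&(H[...,1]>100)&(abs(P[...,0]-.518)<.06)&(abs(P[...,1]-.075)<.06)
Q=P[m];print(np.percentile(Q[:,2],[2,50,90,98]))
cv2.imwrite('pics/s6.png',cv2.resize(c['color'][225:315,300:420],None,fx=6,fy=6,interpolation=cv2.INTER_CUBIC)[:,:,::-1])
"
```

```text
t 11.93 pos [0.5179 0.0755 0.0619] psi 110.53 F [ 0.18 -1.29  0.15] w 0.706 gf 0.0
[-0.0002, -0.0005, -0.1381] [0.0001, 0.0001, 0.0023]
[0.04621763 0.09714514 0.11055012 0.13695772]
```

View pics/s6.png

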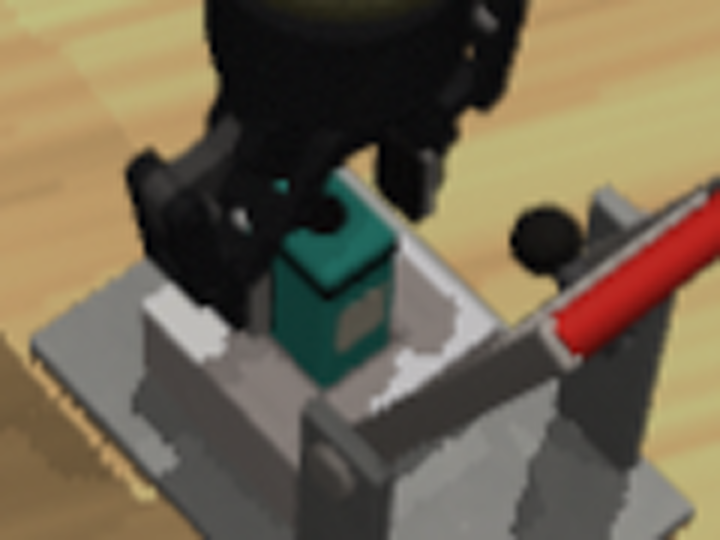

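>>> {"fn": "move_arm", "kwargs": {"plan": [{"delta_pos": [0, 0, -0.02], "turn": [0, 0, 0], "fingers": 0.3}, {"delta_pos": [0, 0, -0.05], "turn": [0, 0, 0], "fingers": 0.3}, {"delta_pos": [0, 0, -0.1], "turn": [0, 0, 0], "fingers": 0.3}, {"delta_pos": [0, 0, -0.16], "turn": [0, 0, 0], "fingers": 0.3}, {"delta_pos": [0, 0, -0.22], "turn": [0, 0, 0], "fingers": 0.3}, {"delta_pos": [0, 0, -0.26], "turn": [0, 0, 0], "fingers": 0.3}, {"delta_pos": [0, 0, -0.26], "turn": [0, 0, 0], "fingers": 0.3}]}}

```text
clock: 12.85
position: [0.5191, 0.0755, 0.3251]
ee_rot: [-0.178, 0.984, 0.001, 0.003]
ft_force: [0.5, -0.5, -1.3]
grip_width: 0.695
grasp_force: 0.0
```

```bash
python3 -c "
from h import *
from workcell import camera,get_obs
rows([(.645,.1222,.32,20.4)]);print(get_obs()['joint_pos'].round(2))
for n,w in(('scene',(315,400,215,320)),):
    c=camera(n);print(n,topface(c,w,.11,.005))
"
```

```text
t 12.85 pos [0.5191 0.0755 0.3251] psi 110.52 F [ 0.46 -0.52 -1.34] w 0.695 gf 0.0
[-0.1342, -0.0004, 0.0058] [0.0044, 0.0043, 1.5729]
[-0.61  0.06  0.4   1.56 -0.02  1.52  1.72]
scene (array([519.4,  74.4]), array([43.1, 34.3]), 20.1)
```

The picture shows the cartridge in the pocket with both fingers clear. The numbers agree: top face at about z 0.11, (519,74), yaw 20.1°. Now I'll move above the handle while turning 90°.

>>> {"fn": "move_arm", "kwargs": {"plan": [{"delta_pos": [0, 0, -0.02], "turn": [0, 0, 0.18], "fingers": 0.3}, {"delta_pos": [0, 0, -0.03], "turn": [0, 0, 0.36], "fingers": 0.3}, {"delta_pos": [-0.02, 0, -0.03], "turn": [0, 0, 0.54], "fingers": 0.3}, {"delta_pos": [-0.04, 0, -0.03], "turn": [0, 0, 0.72], "fingers": 0.3}, {"delta_pos": [-0.06, 0, -0.03], "turn": [0, 0, 0.9], "fingers": 0.3}, {"delta_pos": [-0.08, 0, -0.03], "turn": [0, 0, 1.08], "fingers": 0.3}, {"delta_pos": [-0.1, 0, -0.03], "turn": [0, 0, 1.26], "fingers": 0.3}, {"delta_pos": [-0.12, 0, -0.02], "turn": [0, 0, 1.44], "fingers": 0.3}, {"delta_pos": [-0.134, 0, 0], "turn": [0, 0, 1.573], "fingers": 0.3}, {"delta_pos": [-0.134, 0, 0], "turn": [0, 0, 1.573], "fingers": 0.3}, {"delta_pos": [-0.134, 0, 0], "turn": [0, 0, 1.573], "fingers": 0.3}]}}

```text
clock: 14.28
position: [0.643, 0.122, 0.3219]
ee_rot: [0.57, 0.822, -0.0, -0.0]
ft_force: [-0.3, 0.4, 0.1]
grip_width: 0.7
grasp_force: 0.0
```

```bash
python3 -c "
from h import *
from workcell import camera
rows([(.645,.1222,.27,20.4),(.645,.1222,.225,20.4)])
c=camera('scene'); cv2.imwrite('pics/s7.png',cv2.resize(c['color'][170:320,340:500],None,fx=4,fy=4)[:,:,::-1])
P=cloud(c);H=hsv(c)
m=((H[...,0]<6)|(H[...,0]>174))&(H[...,1]>150)&(P[...,2]>.2)&(P[...,2]<.3)&(P[...,0]>.5); print(np.median(P[m],0))
m=(H[...,1]<80)&(P[...,2]>.25)&(P[...,2]<.36)&(abs(P[...,0]-.645)<.07)&(abs(P[...,1]-.122)<.07)
Q=P[m]; v,u=np.nonzero(m); i=np.argsort(Q[:,2])[:14]; print(Q[i].round(3).tolist(),u[i],v[i])
"
```

```text
t 14.28 pos [0.643  0.122  0.3219] psi 20.55 F [-0.33  0.44  0.1 ] w 0.7 gf 0.0
[-0.0005, 0.002, 0.0519] [-0.0006, 0.0001, 0.0026]
[-0.0005, 0.002, 0.0969] [-0.0006, 0.0001, 0.0026]
[0.64647474 0.12102949 0.26187256]
[[0.654, 0.075, 0.25], [0.654, 0.073, 0.25], [0.657, 0.075, 0.25], [0.659, 0.076, 0.251], [0.663, 0.077, 0.251], [0.663, 0.079, 0.251], [0.661, 0.076, 0.251], [0.656, 0.075, 0.252], [0.653, 0.073, 0.252], [0.666, 0.079, 0.253], [0.653, 0.075, 0.253], [0.663, 0.077, 0.253], [0.659, 0.076, 0.254], [0.661, 0.076, 0.254]] [387 386 388 389 391 392 390 388 386 393 387 391 389 390] [282 282 283 284 286 286 285 282 281 287 280 285 283 284]
```

View pics/s7.png

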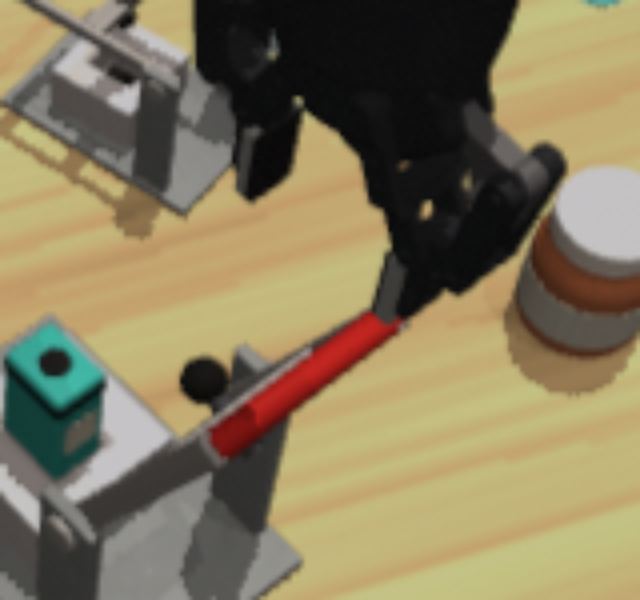

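The fingers straddle the red handle from above: the near finger is at crop (265,190), the far one at (390,310), the bar between them. I'll lower and pinch.

>>> {"fn": "move_arm", "kwargs": {"force": 50, "plan": [{"delta_pos": [0, 0.002, 0.03], "turn": [0, 0, 0], "fingers": 0.3}, {"delta_pos": [0, 0.002, 0.06], "turn": [0, 0, 0], "fingers": 0.3}, {"delta_pos": [0, 0.002, 0.085], "turn": [0, 0, 0], "fingers": 0.3}, {"delta_pos": [0, 0.002, 0.095], "turn": [0, 0, 0], "fingers": 0.3}, {"delta_pos": [0, 0.002, 0.095], "turn": [0, 0, 0], "fingers": 0.3}, {"delta_pos": [0, 0.002, 0.095], "turn": [0, 0, 0], "fingers": 0.6}, {"delta_pos": [0, 0.002, 0.095], "turn": [0, 0, 0], "fingers": 0.72}, {"delta_pos": [0, 0.002, 0.095], "turn": [0, 0, 0], "fingers": 0.72}, {"delta_pos": [0, 0.002, 0.095], "turn": [0, 0, 0], "fingers": 0.72}]}}

```text
clock: 15.45
position: [0.6454, 0.1231, 0.2271]
ee_rot: [0.571, 0.821, 0.0, 0.0]
ft_force: [-0.5, -0.2, 0.1]
grip_width: 0.282
grasp_force: 0.0
```

```bash
python3 -c "
from h import *
from workcell import camera
rows([(.645,.1222,.225,20.4)])
c=camera('scene'); cv2.imwrite('pics/s8.png',cv2.resize(c['color'][190:310,360:480],None,fx=5,fy=5)[:,:,::-1])
"
```

```text
t 15.45 pos [0.6454 0.1231 0.2271] psi 20.41 F [-0.55 -0.23  0.14] w 0.282 gf 0.0
[-0.0008, -0.0007, 0.0021] [0.0002, -0.0001, 0.0001]
```

View pics/s8.png

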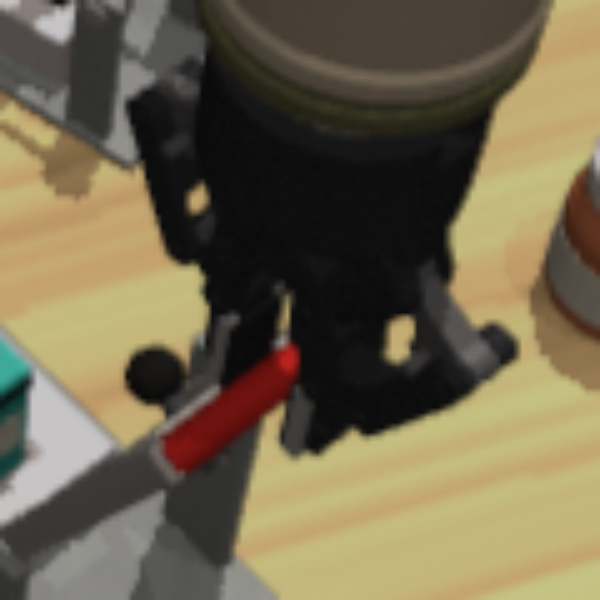

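The bar sits between the fingers with slack (red at crop (230,410), far finger at (295,420)). I'll use the fingers as a loose hook and swing the clamp along its arc.

>>> {"fn": "move_arm", "kwargs": {"plan": [{"delta_pos": [0, -0.013, -0.005], "turn": [0, 0, 0], "fingers": 0.72}, {"delta_pos": [0, -0.027, -0.009], "turn": [0, 0, 0], "fingers": 0.72}, {"delta_pos": [0, -0.044, -0.012], "turn": [0, 0, 0], "fingers": 0.72}, {"delta_pos": [0, -0.06, -0.013], "turn": [0, 0, 0], "fingers": 0.72}, {"delta_pos": [0, -0.076, -0.012], "turn": [0, 0, 0], "fingers": 0.72}, {"delta_pos": [0, -0.092, -0.01], "turn": [0, 0, 0], "fingers": 0.72}, {"delta_pos": [0, -0.106, -0.006], "turn": [0, 0, 0], "fingers": 0.72}, {"delta_pos": [0, -0.12, -0.001], "turn": [0, 0, 0], "fingers": 0.72}, {"delta_pos": [0, -0.133, 0.006], "turn": [0, 0, 0], "fingers": 0.72}, {"delta_pos": [0, -0.145, 0.014], "turn": [0, 0, 0], "fingers": 0.72}, {"delta_pos": [0, -0.155, 0.021], "turn": [0, 0, 0], "fingers": 0.72}, {"delta_pos": [0, -0.155, 0.021], "turn": [0, 0, 0], "fingers": 0.72}]}}

```text
clock: 17.0
position: [0.4989, 0.0686, 0.2057]
ee_rot: [0.571, 0.821, -0.0, -0.001]
ft_force: [0.9, -0.1, 1.6]
grip_width: 0.282
grasp_force: 0.0
```

```bash
cat >> h.py <<'E'
def handle(c):
    P=cloud(c);H=hsv(c)
    m=((H[...,0]<6)|(H[...,0]>174))&(H[...,1]>150)&(P[...,2]>.1)&(P[...,2]<.3)&(P[...,0]>.4)&(P[...,1]>-.03)&(P[...,1]<.2)
    Q=P[m]; d=(Q-[.5185,.0748,0])@np.array([[.9373,.3486,0],[-.3486,.9373,0],[0,0,1]]).T*1000
    return m.sum(),np.median(d,0).round(1),np.percentile(d,[5,95],axis=0).round(1).tolist()
E
python3 -c "
from h import *
from workcell import camera
rows([(.5183,.075,.225,20.4)])
print(handle(camera('scene')),handle(camera('top')))
"
```

```text
t 17.0 pos [0.4989 0.0686 0.2057] psi 20.39 F [ 0.87 -0.06  1.65] w 0.282 gf 0.0
[-0.0007, 0.0204, -0.0194] [-0.0008, -0.0007, -0.0002]
  return _methods._mean(a, axis=axis, dtype=dtype,
  ret = um.true_divide(
Traceback (most recent call last):
  File "h.py", line 32, in handle
    return m.sum(),np.median(d,0).round(1),np.percentile(d,[5,95],axis=0).round(1).tolist()
                                           ~~~~~~~~~~~~~^^^^^^^^^^^^^^^^^
IndexError: index -1 is out of bounds for axis 0 with size 0
```

```bash
python3 -c "
from h import *
from workcell import camera
print(handle(camera('scene')))
"
```

```text
(np.int64(165), array([-13.5, -21. , 242.8]), [[-21.0, -41.0, 237.5], [-9.9, 0.3, 245.9]])
```

>>> {"fn": "move_arm", "kwargs": {"plan": [{"delta_pos": [0, -0.012, 0.01], "turn": [0, 0, 0], "fingers": 0.72}, {"delta_pos": [0, -0.023, 0.022], "turn": [0, 0, 0], "fingers": 0.72}, {"delta_pos": [0, -0.033, 0.036], "turn": [0, 0, 0], "fingers": 0.72}, {"delta_pos": [0, -0.04, 0.05], "turn": [0, 0, 0], "fingers": 0.72}, {"delta_pos": [0, -0.04, 0.05], "turn": [0, 0, 0], "fingers": 0.72}, {"delta_pos": [0, -0.04, 0.05], "turn": [0, 0, 0], "fingers": 0.72}]}}

```text
clock: 17.9
position: [0.4627, 0.0552, 0.1562]
ee_rot: [0.571, 0.821, -0.0, -0.0]
ft_force: [0.4, 0.1, -0.3]
grip_width: 0.279
grasp_force: 0.0
```

```bash
python3 -c "
from h import *
from workcell import camera
rows([(.5183,.075,.225,20.4)])
print(handle(camera('scene')))
"
```

```text
t 17.9 pos [0.4627 0.0552 0.1562] psi 20.4 F [ 0.4   0.15 -0.3 ] w 0.279 gf 0.0
[-0.0008, 0.059, -0.0689] [-0.0003, 0.0001, 0.0001]
(np.int64(144), array([-52.1, -21.6, 195.7]), [[-59.3, -41.0, 190.2], [-48.0, -4.4, 198.6]])
```

>>> {"fn": "move_arm", "kwargs": {"plan": [{"delta_pos": [0, 0.003, -0.02], "turn": [0, 0, 0], "fingers": 0.6}, {"delta_pos": [0, 0.003, -0.055], "turn": [0, 0, 0], "fingers": 0.6}, {"delta_pos": [0, 0.003, -0.065], "turn": [0, 0, 0], "fingers": 0.7}, {"delta_pos": [0, 0.003, -0.065], "turn": [0, 0, 0], "fingers": 1}, {"delta_pos": [0, 0.003, -0.065], "turn": [0, 0, 0], "fingers": 1}, {"delta_pos": [0, 0.003, -0.065], "turn": [0, 0, 0], "fingers": 1}, {"delta_pos": [0, 0.003, -0.065], "turn": [0, 0, 0], "fingers": 1}]}}

```text
clock: 18.82
position: [0.4651, 0.0561, 0.2204]
ee_rot: [0.571, 0.821, -0.0, -0.0]
ft_force: [0.2, -0.8, 0.2]
grip_width: 0.0
grasp_force: 0.0
```

```bash
python3 -c "
from h import *
from workcell import camera
rows([(.5183,.075,.225,20.4)])
c=camera('scene');print(handle(c))
P=cloud(c);d=(P-[.5185,.0748,0])@np.array([[.9373,.3486,0],[-.3486,.9373,0],[0,0,1]]).T*1000
m=(abs(d[...,0]+56)<25)&(abs(d[...,1])<20)&(d[...,2]>190)&(d[...,2]<300)&(hsv(c)[...,2]<90)
Q=d[m];print(Q[np.argsort(Q[:,2])[:12]].round(0).tolist())
"
```

```text
t 18.82 pos [0.4651 0.0561 0.2204] psi 20.4 F [ 0.2  -0.8   0.18] w 0.0 gf 0.0
[-0.0009, 0.0565, -0.0046] [-0.0008, 0.0, 0.0]
(np.int64(302), array([-51.8,   2.5, 195.5]), [[-57.4, -38.4, 191.0], [-48.1, 42.2, 198.4]])
[[-48.0, 18.0, 191.0], [-50.0, -10.0, 191.0], [-48.0, 0.0, 191.0], [-49.0, -19.0, 191.0], [-48.0, -11.0, 192.0], [-48.0, 3.0, 192.0], [-49.0, -2.0, 192.0], [-47.0, -3.0, 192.0], [-47.0, -14.0, 192.0], [-49.0, -13.0, 193.0], [-48.0, -16.0, 193.0], [-48.0, -7.0, 193.0]]
```

>>> {"fn": "move_arm", "kwargs": {"plan": [{"delta_pos": [0, 0, 0.004], "turn": [0, 0, 0], "fingers": 1}, {"delta_pos": [0, 0, 0.008], "turn": [0, 0, 0], "fingers": 1}, {"delta_pos": [0, 0, 0.012], "turn": [0, 0, 0], "fingers": 1}, {"delta_pos": [0, 0, 0.016], "turn": [0, 0, 0], "fingers": 1}]}}

```text
clock: 19.38
position: [0.4653, 0.0561, 0.2045]
ee_rot: [0.571, 0.821, -0.0, -0.0]
ft_force: [0.7, 0.3, 0.0]
grip_width: 0.003
grasp_force: 0.0
```

>>> {"fn": "move_arm", "kwargs": {"plan": [{"delta_pos": [0, 0, 0.004], "turn": [0, 0, 0], "fingers": 1}, {"delta_pos": [0, 0, 0.008], "turn": [0, 0, 0], "fingers": 1}, {"delta_pos": [0, 0, 0.012], "turn": [0, 0, 0], "fingers": 1}, {"delta_pos": [0, 0, 0.016], "turn": [0, 0, 0], "fingers": 1}]}}

```text
clock: 19.88
position: [0.4653, 0.0562, 0.1886]
ee_rot: [0.571, 0.821, 0.0, -0.0]
ft_force: [-0.7, -0.2, 0.2]
grip_width: 0.003
grasp_force: 0.0
```

```bash
python3 -c "
from h import *
from workcell import camera
rows([(.5183,.075,.225,20.4)])
c=camera('scene');print(handle(c))"
```

```text
t 19.88 pos [0.4653 0.0562 0.1886] psi 20.4 F [-0.67 -0.17  0.22] w 0.003 gf 0.0
[-0.0008, 0.0562, -0.0364] [0.0, -0.0001, 0.0]
(np.int64(269), array([-50.9,  -4.2, 195.4]), [[-56.2, -39.0, 190.8], [-45.2, 38.7, 208.5]])
```

>>> {"fn": "move_arm", "kwargs": {"plan": [{"delta_pos": [0, -0.001, 0.003], "turn": [0, 0, 0], "fingers": 1}, {"delta_pos": [0, -0.001, 0.006], "turn": [0, 0, 0], "fingers": 1}, {"delta_pos": [0, -0.002, 0.009], "turn": [0, 0, 0], "fingers": 1}, {"delta_pos": [0, -0.002, 0.012], "turn": [0, 0, 0], "fingers": 1}]}}

```text
clock: 20.42
position: [0.4633, 0.0554, 0.1768]
ee_rot: [0.571, 0.821, 0.0, -0.0]
ft_force: [-1.3, -0.4, 0.9]
grip_width: -0.002
grasp_force: 0.9
```

>>> {"fn": "move_arm", "kwargs": {"plan": [{"delta_pos": [0, -0.001, 0.003], "turn": [0, 0, 0], "fingers": 1}, {"delta_pos": [0, -0.001, 0.006], "turn": [0, 0, 0], "fingers": 1}, {"delta_pos": [0, -0.002, 0.009], "turn": [0, 0, 0], "fingers": 1}]}}

```text
clock: 20.8
position: [0.4616, 0.0548, 0.1677]
ee_rot: [0.571, 0.821, 0.0, -0.0]
ft_force: [-0.8, -1.0, 1.9]
grip_width: -0.001
grasp_force: 0.7
```

```bash
python3 -c "
from h import *
from workcell import camera
rows([(.5183,.075,.225,20.4)])
c=camera('scene');print(handle(c))"
```

```text
t 20.8 pos [0.4616 0.0548 0.1677] psi 20.4 F [-0.84 -0.99  1.88] w -0.001 gf 0.7
[-0.0008, 0.0602, -0.0573] [0.0, -0.0, 0.0001]
(np.int64(157), array([-55.7, -18.4, 182.7]), [[-60.9, -40.3, 178.6], [-48.7, 22.8, 192.0]])
```

>>> {"fn": "move_arm", "kwargs": {"plan": [{"delta_pos": [0, -0.001, 0.003], "turn": [0, 0, 0], "fingers": 1}, {"delta_pos": [0, -0.002, 0.006], "turn": [0, 0, 0], "fingers": 1}, {"delta_pos": [0, -0.003, 0.009], "turn": [0, 0, 0], "fingers": 1}]}}

```text
clock: 21.22
position: [0.4587, 0.0537, 0.1587]
ee_rot: [0.571, 0.821, 0.0, -0.0]
ft_force: [-0.3, -0.9, 1.8]
grip_width: 0.002
grasp_force: 0.6
```

>>> {"fn": "move_arm", "kwargs": {"plan": [{"delta_pos": [0, -0.001, 0.002], "turn": [0, 0, 0], "fingers": 1}, {"delta_pos": [0, -0.001, 0.004], "turn": [0, 0, 0], "fingers": 1}]}}

```text
clock: 21.48
position: [0.4578, 0.0534, 0.1548]
ee_rot: [0.571, 0.821, 0.0, -0.0]
ft_force: [0.1, -0.8, 1.8]
grip_width: -0.0
grasp_force: 0.6
```

>>> {"fn": "move_arm", "kwargs": {"plan": [{"delta_pos": [0, -0.001, 0.002], "turn": [0, 0, 0], "fingers": 1}, {"delta_pos": [0, -0.001, 0.004], "turn": [0, 0, 0], "fingers": 1}]}}

```text
clock: 21.72
position: [0.4568, 0.053, 0.1508]
ee_rot: [0.571, 0.821, -0.0, -0.0]
ft_force: [-0.5, -0.3, 1.2]
grip_width: 0.002
grasp_force: 0.6
```

>>> {"fn": "move_arm", "kwargs": {"plan": [{"delta_pos": [0, 0, 0.0015], "turn": [0, 0, 0], "fingers": 1}, {"delta_pos": [0, -0.0005, 0.003], "turn": [0, 0, 0], "fingers": 1}]}}

```text
clock: 21.98
position: [0.4564, 0.0529, 0.1478]
ee_rot: [0.571, 0.821, 0.0, -0.0]
ft_force: [-0.4, -0.5, 1.8]
grip_width: -0.002
grasp_force: 0.5
```

>>> {"fn": "move_arm", "kwargs": {"plan": [{"delta_pos": [0, 0, 0.001], "turn": [0, 0, 0], "fingers": 1}, {"delta_pos": [0, -0.0005, 0.002], "turn": [0, 0, 0], "fingers": 1}]}}

```text
clock: 22.22
position: [0.4561, 0.0527, 0.1459]
ee_rot: [0.571, 0.821, 0.0, 0.0]
ft_force: [0.1, -0.1, 1.1]
grip_width: -0.001
grasp_force: 0.4
```

>>> {"fn": "move_arm", "kwargs": {"plan": [{"delta_pos": [0, 0, 0.001], "turn": [0, 0, 0], "fingers": 1}, {"delta_pos": [0, -0.0005, 0.002], "turn": [0, 0, 0], "fingers": 1}]}}

```text
clock: 22.48
position: [0.4556, 0.0526, 0.1439]
ee_rot: [0.571, 0.821, 0.0, 0.0]
ft_force: [1.5, 0.6, 0.6]
grip_width: -0.002
grasp_force: 0.4
```

>>> {"fn": "move_arm", "kwargs": {"plan": [{"delta_pos": [0, 0, 0.001], "turn": [0, 0, 0], "fingers": 1}, {"delta_pos": [0, -0.0005, 0.002], "turn": [0, 0, 0], "fingers": 1}]}}

```text
clock: 22.72
position: [0.4552, 0.0524, 0.1419]
ee_rot: [0.571, 0.821, 0.0, 0.0]
ft_force: [0.5, -0.2, 3.1]
grip_width: 0.002
grasp_force: 1.3
```

>>> {"fn": "move_arm", "kwargs": {"plan": [{"delta_pos": [0, 0, 0.001], "turn": [0, 0, 0], "fingers": 1}, {"delta_pos": [0, -0.0005, 0.002], "turn": [0, 0, 0], "fingers": 1}]}}

```text
clock: 22.98
position: [0.455, 0.0523, 0.1406]
ee_rot: [0.571, 0.821, 0.001, 0.0]
ft_force: [-2.5, -0.8, 10.8]
grip_width: -0.001
grasp_force: 5.3
```

>>> {"fn": "move_arm", "kwargs": {"plan": [{"delta_pos": [0, 0, 0.001], "turn": [0, 0, 0], "fingers": 1}, {"delta_pos": [0, 0, 0.002], "turn": [0, 0, 0], "fingers": 1}]}}

```text
clock: 23.22
position: [0.4546, 0.0522, 0.1386]
ee_rot: [0.571, 0.821, 0.0, -0.0]
ft_force: [-4.9, -0.9, 12.2]
grip_width: -0.0
grasp_force: 5.6
```

>>> {"fn": "move_arm", "kwargs": {"plan": [{"delta_pos": [0, 0, 0.001], "turn": [0, 0, 0], "fingers": 1}, {"delta_pos": [0, 0, 0.002], "turn": [0, 0, 0], "fingers": 1}]}}

```text
clock: 23.48
position: [0.4543, 0.052, 0.1364]
ee_rot: [0.571, 0.821, -0.0, -0.0]
ft_force: [-6.3, -1.5, 11.2]
grip_width: -0.003
grasp_force: 5.7
```

>>> {"fn": "move_arm", "kwargs": {"plan": [{"delta_pos": [0, -0.0005, 0.001], "turn": [0, 0, 0], "fingers": 1}, {"delta_pos": [0, -0.001, 0.002], "turn": [0, 0, 0], "fingers": 1}, {"delta_pos": [0, -0.001, 0.003], "turn": [0, 0, 0], "fingers": 1}]}}

```text
clock: 23.85
position: [0.4537, 0.0519, 0.1336]
ee_rot: [0.571, 0.821, 0.0, -0.0]
ft_force: [-3.6, -1.1, 12.6]
grip_width: -0.002
grasp_force: 5.5
```

>>> {"fn": "move_arm", "kwargs": {"plan": [{"delta_pos": [0, -0.0005, 0.001], "turn": [0, 0, 0], "fingers": 1}, {"delta_pos": [0, -0.0005, 0.002], "turn": [0, 0, 0], "fingers": 1}, {"delta_pos": [0, -0.0005, 0.003], "turn": [0, 0, 0], "fingers": 1}]}}

```text
clock: 24.22
position: [0.4532, 0.0516, 0.1306]
ee_rot: [0.571, 0.821, 0.0, -0.0]
ft_force: [-4.3, -1.7, 10.5]
grip_width: 0.0
grasp_force: 5.5
```

>>> {"fn": "move_arm", "kwargs": {"plan": [{"delta_pos": [0, 0, 0.001], "turn": [0, 0, 0], "fingers": 1}, {"delta_pos": [0, 0, 0.002], "turn": [0, 0, 0], "fingers": 1}]}}

```text
clock: 24.48
position: [0.4529, 0.0516, 0.1284]
ee_rot: [0.571, 0.821, -0.0, -0.0]
ft_force: [-5.8, 0.2, 11.8]
grip_width: 0.004
grasp_force: 5.5
```

>>> {"fn": "move_arm", "kwargs": {"plan": [{"delta_pos": [0, -0.0003, 0.001], "turn": [0, 0, 0], "fingers": 1}, {"delta_pos": [0, -0.0003, 0.002], "turn": [0, 0, 0], "fingers": 1}]}}

```text
clock: 24.72
position: [0.4527, 0.0514, 0.1264]
ee_rot: [0.571, 0.821, -0.0, -0.0]
ft_force: [-4.9, -2.3, 10.4]
grip_width: -0.002
grasp_force: 5.5
```

>>> {"fn": "move_arm", "kwargs": {"plan": [{"delta_pos": [0, 0, 0.0007], "turn": [0, 0, 0], "fingers": 1}, {"delta_pos": [0, 0, 0.0014], "turn": [0, 0, 0], "fingers": 1}]}}

```text
clock: 24.98
position: [0.4525, 0.0514, 0.1249]
ee_rot: [0.571, 0.821, -0.0, -0.0]
ft_force: [-6.0, -0.7, 11.3]
grip_width: -0.001
grasp_force: 5.4
```

>>> {"fn": "move_arm", "kwargs": {"plan": [{"delta_pos": [0, 0, 0.0007], "turn": [0, 0, 0], "fingers": 1}]}}

```text
clock: 25.1
position: [0.4524, 0.0513, 0.1242]
ee_rot: [0.571, 0.821, -0.0, -0.001]
ft_force: [-6.0, -1.0, 11.9]
grip_width: 0.0
grasp_force: 5.4
```

>>> {"fn": "move_arm", "kwargs": {"plan": [{"delta_pos": [0, 0, 0.0007], "turn": [0, 0, 0], "fingers": 1}]}}

```text
clock: 25.22
position: [0.4523, 0.0513, 0.1235]
ee_rot: [0.571, 0.821, -0.0, -0.001]
ft_force: [-6.8, -1.6, 13.6]
grip_width: 0.003
grasp_force: 6.4
```

Getting near bottom, so I'll take half-millimetre steps.

>>> {"fn": "move_arm", "kwargs": {"plan": [{"delta_pos": [0, 0, 0.0005], "turn": [0, 0, 0], "fingers": 1}]}}

```text
clock: 25.35
position: [0.4524, 0.0513, 0.1232]
ee_rot: [0.571, 0.821, -0.0, -0.001]
ft_force: [-8.7, -1.7, 16.8]
grip_width: -0.002
grasp_force: 8.0
```

>>> {"fn": "move_arm", "kwargs": {"plan": [{"delta_pos": [0, 0, 0.0005], "turn": [0, 0, 0], "fingers": 1}]}}

```text
clock: 25.48
position: [0.4524, 0.0513, 0.1229]
ee_rot: [0.571, 0.821, -0.0, -0.001]
ft_force: [-10.5, -1.6, 19.4]
grip_width: -0.0
grasp_force: 9.8
```

The force climbs steadily while the position stalls, so the cartridge has bottomed. I'll retreat upward and verify.

>>> {"fn": "move_arm", "kwargs": {"plan": [{"delta_pos": [0, 0.001, -0.004], "turn": [0, 0, 0], "fingers": 1}, {"delta_pos": [0, 0.001, -0.02], "turn": [0, 0, 0], "fingers": 1}, {"delta_pos": [0, 0, -0.06], "turn": [0, 0, 0], "fingers": 1}, {"delta_pos": [0, -0.02, -0.11], "turn": [0, 0, 0], "fingers": 1}, {"delta_pos": [0, -0.04, -0.16], "turn": [0, 0, 0], "fingers": 1}, {"delta_pos": [0, -0.04, -0.2], "turn": [0, 0, 0], "fingers": 1}, {"delta_pos": [0, -0.04, -0.2], "turn": [0, 0, 0], "fingers": 1}, {"delta_pos": [0, -0.04, -0.2], "turn": [0, 0, 0], "fingers": 1}]}}

```text
clock: 26.48
position: [0.4152, 0.0375, 0.3219]
ee_rot: [0.571, 0.821, -0.0, -0.0]
ft_force: [-0.3, -0.0, -0.1]
grip_width: 0.0
grasp_force: 0.0
```

```bash
python3 -c "
from h import *
from workcell import camera
rows([])
c=camera('scene');print(handle(c))
for z in(.098,.1,.102,.104,.108): 
    try: print(z,topface(c,(315,400,215,320),z,.002,(hsv(c)[...,0]>78)&(hsv(c)[...,0]<100)))
    except Exception as e: print(z,e)
P=cloud(c);H=hsv(c);m=(H[...,0]>=78)&(H[...,0]<=100)&(H[...,1]>100)&(abs(P[...,0]-.518)<.06)&(abs(P[...,1]-.075)<.06)
Q=P[m];print(m.sum(),np.histogram(Q[:,2],bins=np.arange(.044,.13,.004)))
"
```

```text
t 26.48 pos [0.4152 0.0375 0.3219] psi 20.4 F [-0.31 -0.02 -0.11] w 0.0 gf 0.0
(np.int64(284), array([-67.1,   0.2, 140. ]), [[-72.9, -38.2, 134.2], [-63.6, 40.8, 143.1]])
0.098 (array([532.2,  72.2]), array([29.4, 21.7]), 57.8)
0.1 (array([527.3,  79.6]), array([27.2, 32.4]), 13.0)
0.102 (array([523.7,  83.7]), array([ 5.4, 16.8]), 57.9)
0.104 (array([521.6,  87.2]), array([1.9, 2.3]), 69.6)
0.108 (array([522.7,  82.6]), array([1.8, 2.2]), 69.7)
304 (array([ 3,  1,  0,  2,  7, 13, 16, 19, 16, 23, 19, 15, 32, 94, 41,  2,  1,
        0,  0,  0,  0]), array([0.044, 0.048, 0.052, 0.056, 0.06 , 0.064, 0.068, 0.072, 0.076,
       0.08 , 0.084, 0.088, 0.092, 0.096, 0.1  , 0.104, 0.108, 0.112,
       0.116, 0.12 , 0.124, 0.128]))
```

```bash
python3 -c "
from h import *
from workcell import camera
c=camera('scene');P=cloud(c);H=hsv(c)
d=(P-[.5185,.0748,0])@np.array([[.9373,.3486,0],[-.3486,.9373,0],[0,0,1]]).T*1000
m=(H[...,0]>=78)&(H[...,0]<=100)&(H[...,1]>100)&(abs(d[...,0])<16)&(abs(d[...,1])<11)&(d[...,2]>90)
b=(H[...,1]<60)&(abs(d[...,2]-50)<5)&(abs(d[...,0])<38)&(abs(d[...,1])<40)
print(m.sum(),np.percentile(d[m][:,2],[25,50,75]),np.median(d[b][:,2]))
s=dict(np.load('scene0.npz'));P=cloud(s);H=hsv(s)
m=(H[...,0]>=78)&(H[...,0]<=100)&(H[...,1]>100)&(abs(P[...,0]-.4545)<.016)&(abs(P[...,1]+.2655)<.011)&(P[...,2]>.07);print(np.median(P[m][:,2]))
for k,w in dict(red=(155,190,308,360),yel=(145,185,370,420)).items(): print(k,topface(c,w,.08))
"
```

```text
67 [ 99.05929031 100.13783482 100.97758764] 49.58447865808085
0.07964702340599233
red (array([ 521.6, -276.5]), array([31.8, 43.4]), 81.9)
yel (array([ 633.2, -304.8]), array([29.7, 43. ]), 82.4)
```

```bash
python3 -c "
from workcell import hand_in
print(hand_in())"
```

```text
the job is handed in; nothing more can be done
None
```

I handed the job in: the teal cartridge measures fully home (top at 100.1 mm against 100 mm nominal), the clamp is closed at about 0.07 rad and the red and yellow spares have not moved; I didn't re-measure the jar, the hand-in gave no verdict, and I viewed 11 pictures against the limit of 10.

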